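# Lock the small bottle into its crib with the keeper bar

### The job

The small green bottle lying in the wooden crib under the glass rack has crept out of the front. Push it back along its trough until its mouth rests against the stop, then swing the brass keeper bar down behind its base by the red pad and press until the bar clicks under the spring catch and stays there. Do not force the bottle or the bar, and leave everything else standing around undisturbed.

Things in the scene. Friction and masses are not known exactly. Their poses are not given: they have to be found in the camera images.
- crib: Fixed bottle crib: oak board 260 x 210 x 18 mm. Origin on the counter; x along the trough from its open front to its far end, z up (front turned roughly to the robot's left); board from x -100 to +160 mm. A V trough of two pale slats (tops 40 mm high, 64 mm apart) runs along x at y = 0 from x = -99 to +136; the bottle lies with its axis at z = 50. Brass hinge cheeks 70 mm high stand at (-60, -82).
- rack_edge (a point): Middle of the front edge of a dark wire rack over the crib, at crib (-95, 0, 288) mm. Its wires (undersides 284 mm up) span x -99 to +154 and y -99 to +99, on two posts at the far corners. No tool can come straight down on the bar or the bottle's base; a tool tilted 35 to 45 degrees, fingers pointing down and along crib +x, body leaning out to crib -x, passes before this edge.
- stop_face (a point): Centre of the front face of the grey felt stop across the trough's end, at crib (136, 0, 50) mm: the bottle's mouth belongs against it.
- bottle: Small green bottle, 54 mm in diameter, 185 mm long, 0.3 to 0.6 kg, lying in the trough, base to the crib's front, red-capped mouth (24 mm) in. Origin at the centre of its flat base, on the axis; x along the axis to the mouth; it may roll about x. Home: mouth on the stop, origin at crib x = -49 mm. It starts 25 to 50 mm short, where it blocks the bar. Slides with 3 to 10 N; over 35 N is forcing.
- keeper (a joint): Angle of the brass keeper bar, rad: 0 = level (shut, catch at its middle setting), grows as the free end rises; starts 0.35 to 0.7. Bar 12 (x) x 14 mm, 160 mm from hinge to the 6 mm steel pin at its tip. It swings in the plane crib x = -60 mm about an axis parallel to crib x at y = -80, z = 60; shut, it points to crib +y. Stiff hinge: it stays where left. Over 35 N on it is forcing.
- keeper_pad (a point): Centre of the top face of the red thumb pad (26 mm along crib x, 32 mm along the bar) on the bar, 130 mm from the hinge axis and 11 mm above the bar's centre line: at angle 0 it is at crib (-60, 50, 71) mm. It moves with the bar. A last push of about 10 to 18 N here drives the bar's tip past the pawl, 1 to 3 mm before it meets a firm ledge.
- pawl (a joint): Spring pawl of the catch at crib (-60, 80 to 130, up to 95) mm; m: 0 = out, grows to about 0.005 as the bar's tip forces it back, jumps to near 0 with a click when the tip is beneath it; only then is the bar held. The catch's height is set anywhere within 6.5 mm up or down, which no reading shows: feel for the click. The bar then rests at an angle of -0.045 to 0.045.
- stopper: Bystander: steel bottle stopper 32 mm wide, 52 mm high, standing on the crib's board, on the hinge side (crib -y) of the trough. Origin at its foot.
- jigger: Bystander: small steel measuring cup 40 mm wide, 50 mm high, standing on the crib's board, on the catch side (crib +y) of the trough. Origin at its foot.
- tumbler: Bystander: glass tumbler 76 mm wide, 95 mm high, on the counter. Origin at its foot.
- olive_jar: Bystander: amber jar 72 mm wide, 110 mm high. Origin at its foot.
- tall_bottle: Bystander: full-size green bottle standing, 74 mm wide, 260 mm high. Origin at its foot.
- bar_spoon: Bystander: steel bar spoon 200 mm long lying on the counter. Origin under its middle.
- snack_bowl: Bystander: white bowl 120 mm wide, 50 mm high. Origin at its foot.

How it is judged (in metres and radians):
On the way, in this order (a step that is already met when the one before it is completed fails the run):
1. the bottle is pushed home against the stop (base within 4.5 mm) while the bar is still up (x of bottle in the frame of crib between -0.0535 and -0.045 m and y of bottle in the frame of crib between -0.006 and 0.006 m and z of bottle in the frame of crib below 0.056 m and value of joint keeper above 0.12 rad), for 0.2 s.
2. the keeper bar is down and held under the spring pawl (value of joint keeper below 0.05 rad and value of joint pawl below 0.0015 m), for 0.2 s.
At the end, for the whole second after the job is handed in: the bottle lies at rest in its trough within 4.5 mm of the stop (sideways within 6 mm), the keeper bar is down (angle below 0.05 rad) and the pawl has snapped out over its tip (within 1.5 mm of fully out) (all of step 2 and x of bottle in the frame of crib between -0.0535 and -0.045 m and y of bottle in the frame of crib between -0.006 and 0.006 m and z of bottle in the frame of crib below 0.056 m and linear speed of bottle below 0.01 m/s); the robot touches nothing.
It fails at once if the bottle is pressed with more than 35 N (contact force between the fingers and bottle above 35 N).
It fails at once if the keeper bar is pressed with more than 35 N (contact force between the fingers and keeper above 35 N).
It fails at once if a bystander is moved by more than 25 mm (distance of any of stopper, jigger, tumbler, olive_jar, tall_bottle, bar_spoon, snack_bowl from where it was at the start of the episode above 0.025 m).
It also fails if it takes over 67 s, if anything falls off the work surface, if the arm or the gripper's body presses on something with over 40 N, if the wrist force passes 120 N, or if a joint passes its speed limit or range.

### The arm

A 6-joint arm with a two-finger parallel gripper is mounted at the origin on the work surface. World frame = base frame: x ahead of the robot, y to its left, z up, the work surface at z = 0. Lengths are in m, angles in degrees, forces in N, time in s.
With the tool pointing down it reaches from about 0.35 to 0.875 m from the base axis. Payload 4.2 kg.
Tool frame: the origin (TCP) lies on the centre line of the jaws, within the pads' length; the fingertips stand 19 mm ahead of it and the grasp point (between the pads) is the TCP; z points along the fingers, y is the line along which they close (so a half turn about z gives the same grasp; the last joint's range is limited). The gripper opens to 87 mm and grips with 3 to 60 N. Pads are 19 mm wide; open, the fingers measure 117 mm over their backs; the gripper's body (75 mm by 190 mm) begins 51 mm behind the grasp point.
Start: joints at [-54.397, 22.042, 0.453, 0, -68.411, -14.817], TCP at [0.222, -0.584, 0.242] pointing down, gripper open.
Joint ranges: [-179.83, 179.83], [-69.29, 118.12], [-61.27, 80.66], [-181.25, 117.63], [-171.15, -9.14], [-177.46, 177.46]. Speed limits (degrees/s): [159.86, 159.86, 180, 180, 180, 180].

### API

Orientations are given as a 3x3 rotation matrix whose columns are the frame's x, y, z axes.
In Python, from station import sense, capture, finish_job, search_frame, masks_of gives the robot as it stands.
- The arm moves only by the tool drive_tool, never from a script. Its argument "rows" is a list of rows, each a list of 7 numbers: the opening in per cent of the stroke, from 0 (shut) to 100 (fully open), then the shift along the world's x, y, z in mm, then the turn, a rotation vector about the world's x, y, z in rad. In form: [[fingers, dx, dy, dz, wx, wy, wz], ...]. A call has 1 to 5 rows; each row shifts and turns the commanded pose from where the row before left it; what a row does not reach is not made up. A row lasts 1/12 s, in which the tool goes at most 41.7 mm and 7.16 degrees, less where a joint would pass 70% of its speed; a pose out of reach is approached as far as the arm can. A call is refused whole if a number of a shift passes 41.7 or a number of a turn 0.125, either way. A call with a gripper value outside its range is refused whole. The fingers move at their own pace and stop on an object; the grip force is fixed at half the most. Time passes only in rows, so rows that do not move let the fingers close. It gives the time, the measured TCP pose, the force, the opening and the grip force at its end, in the units of the state.
- sense(): the state, without advancing time (a new reading comes with each control period).
- capture(name): name is "scene" or "side" or "wrist"; returns a dict with "frame" (384x512x3 uint8, red, green, blue), "z_map" (384x512 float32, m along the optical axis (not along the pixel's ray), 0 where there is no reading), "fx", "fy", "cx", "cy" (pixels), "R" (3x3) and "t" (3): a world point X has camera coordinates R X + t; the wrist camera has in their place "T_tool_cam" (4x4, takes a point from camera to tool coordinates, whose origin is the TCP and whose axes are the flange's). Camera axes: x right, y down, z forward; pixel columns grow to the right and rows downward; lengths in m; the calibration is good to about 2 mm. A picture is of the moment at which its call begins: read the wrist's pose just before it.
- finish_job(): hands the job in; it is judged then, once.
Trained networks look in a picture, given as the dict that the camera call returned (one of the last four; its "shot" number tells which), for a name from the list of things; names that differ only in an ending like _2 or _b are one class to them, and where a whole thing is asked for, a point or a joint stands for the part that bears it (a point fixed in the world has none). Each returns a list of dicts, best first, with "p" (0 to 1); they miss things now and then, are a little off and sometimes report something else, mostly with a low value. They report only what shows in the picture. A call takes as long as a camera call.
- search_frame(label, picture): "xy" ([column, row] in pixels, amid what is visible of it).
- masks_of(label, picture): "region" (384x512 bool, what is visible of it) and "xy" ([column, row] in pixels, amid what is visible of it).
The state is a dict: "time_s": time; "joints": joint angles; "joint_velocities": joint speeds; "effort": joint torques, N m; "tcp_pos": TCP position; "ee_rot": TCP orientation; "wrist_force": force on the tool from outside, world axes, zero at the start; "moment": the same for the moment, N m; "gripper_width": opening from 0.0 (shut) to 1.0 (fully open); "gripper_force": force on a finger pad.
Only numpy, scipy, OpenCV 4.12 (cv2) and the standard library are available. Lean on these libraries where they do the work, as an engineer would, in place of code of your own. Each camera call takes 0.05 s, during which the arm holds its last target. There are 200 camera calls.

## Working session

There is one attempt and no reset: what is moved stays moved. The work goes in short steps, Python scripts to look and compute and a tool call to move; the robot and the scene stay as the last step left them, time stands still between calls to the robot, and variables do not carry over. Pictures are saved under pics/ and viewed, at most 10 in all, crops included, and the job is handed in when it is done.

Besides the shell and the picture viewer there is one more tool, called after "Call:" by a JSON object that holds its "name" and its "arguments". drive_tool: Moves the arm, as the interface text tells. Its arguments: {"type":"object","properties":{"rows":{"type":"array"}},"required":["rows"]}

```bash
mkdir -p pics
cat > h.py <<'E'
import numpy as np, cv2
from station import sense, capture, finish_job, search_frame, masks_of
def save(p,n): cv2.imwrite('pics/'+n,p["frame"][:,:,::-1])
def world(p,uv,z):  # pixels + depth -> world
    uv=np.atleast_2d(uv).astype(float); z=np.asarray(z)
    c=np.c_[(uv[:,0]-p["cx"])/p["fx"]*z,(uv[:,1]-p["cy"])/p["fy"]*z,z]
    return (c-p["t"])@p["R"]
def cloud(p,m):
    v,u=np.nonzero(m&(p["z_map"]>0)); return world(p,np.c_[u,v],p["z_map"][v,u])
E
python3 - <<'E'
from h import *
s=sense(); print(s["time_s"],s["tcp_pos"],s["ee_rot"])
ims=[]
for n in("scene","side"):
    p=capture(n); ims.append(p["frame"])
    np.savez(n+'.npz',**{k:p[k] for k in("frame","z_map","fx","fy","cx","cy","R","t")})
    for l in("crib","bottle","keeper","keeper_pad","pawl","stopper","jigger","tumbler","olive_jar","tall_bottle","bar_spoon","snack_bowl"):
        for r in masks_of(l,p)[:1]:
            c=cloud(p,r["region"]); np.save(f'{n}_{l}.npy',c)
            print(n,l,round(r["p"],2),np.round(r["xy"]),r["region"].sum(), np.median(c,0).round(3) if len(c) else '', np.percentile(c,[2,98],axis=0).round(3).tolist() if len(c) else '')
    print(p["R"],p["t"],p["fx"])
cv2.imwrite('pics/a.png',ims[0][:,:,::-1]);cv2.imwrite('pics/b.png',ims[1][:,:,::-1])
E
```

```text
0.0 [ 0.22164202 -0.58377867  0.24049727] [[-9.34992911e-01 -3.54665534e-01 -7.84781408e-04]
 [-3.54666400e-01  9.34990846e-01  1.96540294e-03]
 [ 3.67027497e-05  2.11597341e-03 -9.99997761e-01]]
scene crib 0.68 [244. 221.] 4646 [0.603 0.015 0.025] [[0.48, -0.092, 0.009], [0.687, 0.159, 0.38]]
scene bottle 0.69 [260. 229.] 567 [0.589 0.061 0.066] [[0.567, -0.033, 0.034], [0.604, 0.143, 0.084]]
scene keeper 0.67 [274. 229.] 141 [0.593 0.121 0.116] [[0.504, 0.104, 0.018], [0.666, 0.136, 0.287]]
scene keeper_pad 0.41 [279. 230.] 77 [0.594 0.122 0.131] [[0.512, 0.115, 0.077], [0.623, 0.133, 0.146]]
scene jigger 0.61 [232. 244.] 144 [ 0.65  -0.009  0.049] [[0.637, -0.025, 0.017], [0.673, 0.01, 0.072]]
scene tumbler 0.65 [387. 232.] 558 [0.432 0.469 0.057] [[0.41, 0.435, 0.002], [0.482, 0.501, 0.097]]
scene olive_jar 0.65 [372. 274.] 686 [0.627 0.454 0.088] [[0.562, 0.422, -0.003], [0.647, 0.492, 0.115]]
scene tall_bottle 0.93 [132. 152.] 986 [ 0.48  -0.442  0.138] [[0.328, -0.541, -0.001], [0.502, -0.419, 0.261]]
scene bar_spoon 0.58 [171. 157.] 217 [ 0.374 -0.358  0.012] [[0.248, -0.402,
[... 1030 characters left out ...]
side tumbler 0.66 [222. 366.] 1012 [0.447 0.454 0.066] [[0.407, 0.437, 0.003], [0.476, 0.508, 0.095]]
side olive_jar 0.56 [162. 346.] 1191 [0.597 0.476 0.086] [[0.573, 0.434, 0.007], [0.638, 0.497, 0.111]]
side tall_bottle 0.8 [296. 144.] 1026 [ 0.459 -0.429  0.12 ] [[0.427, -0.533, 0.002], [0.516, -0.414, 0.256]]
side bar_spoon 0.5 [328. 188.] 254 [ 0.32  -0.342  0.01 ] [[0.241, -0.399, -0.003], [0.413, -0.303, 0.019]]
side snack_bowl 0.54 [238. 148.] 30 [ 0.709 -0.454  0.038] [[0.679, -0.471, 0.02], [0.717, -0.38, 0.048]]
[[-0.95754238 -0.28762857  0.01955473]
 [-0.20120642  0.61817565 -0.75985185]
 [ 0.20646685 -0.73152489 -0.6498021 ]] [0.4864017  0.24638037 1.35896317] 450.9316390464355
```

View pics/a.png

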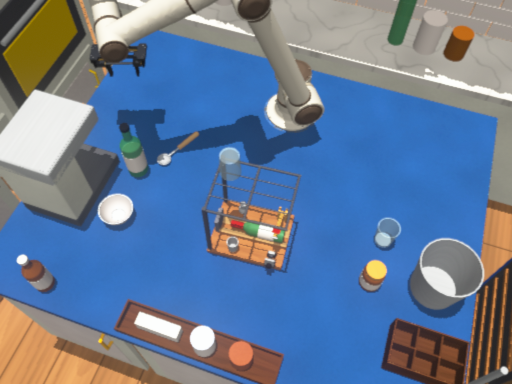

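View pics/b.png

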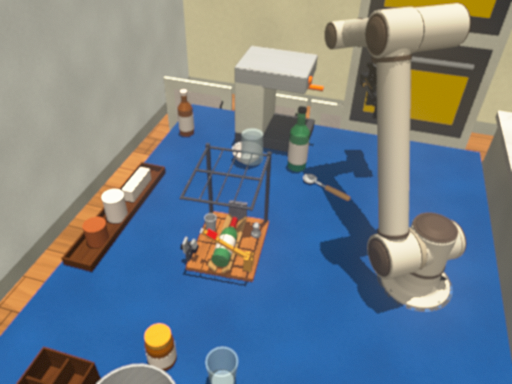

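The scene shows the crib at about (244,228) px under the rack, the bottle base at about (283,233) and the bar at about (280,220). The side view has the crib at about (230,245), with the open front towards the camera at the bottom. Next I fit the crib pose.

```bash
cat > fit.py <<'E'
from h import *
from scipy.optimize import minimize
from scipy.ndimage import distance_transform_edt
P=[]
for n in("scene","side"):
    p=dict(np.load(n+'.npz')); c=cloud(p,np.ones((384,512),bool))
    c=c[(abs(c[:,0]-.58)<.2)&(abs(c[:,1]-.03)<.25)]
    print(n,len(c),'counter z',np.median(c[abs(c[:,2])<.01,2]))
    P.append(c)
C=np.vstack(P); b=C[(C[:,2]>.012)&(C[:,2]<.024)]
r=cv2.minAreaRect((b[:,:2]*1000).astype(np.float32)); print(r)
rk=C[(C[:,2]>.275)&(C[:,2]<.3)]
print('rack',len(rk),cv2.minAreaRect((rk[:,:2]*1000).astype(np.float32)) if len(rk)>5 else '')
# fit rect: board points inside, counter points (z<.006) outside
g=C[(abs(C[:,2])<.007)]
def cost(q,d=None):
    a=q[2];x=np.array([np.cos(a),np.sin(a)]);y=np.array([-x[1],x[0]])
    def sd(p):
        v=p[:,:2]-q[:2]; u=v@x-.03; w=v@y
        return np.maximum(abs(u)-.13,abs(w)-.105)
    return np.clip(sd(b),0,.02).sum()+np.clip(-sd(g),0,.02).sum()
best=min((minimize(cost,[cx,cy,a],method='Nelder-Mead',options=dict(xatol=1e-5,fatol=1e-6,initial_simplex=np.array([[cx,cy,a],[cx+.02,cy,a],[cx,cy+.02,a],[cx,cy,a+.1]]))) for cx in(.57,.6) for cy in(.04,.07) for a in np.radians([-100,-90,-80,-70])),key=lambda r:r.fun)
q=best.x; print('crib',q[:2],np.degrees(q[2]),best.fun,len(b),len(g))
np.save('crib.npy',q)
x=np.array([np.cos(q[2]),np.sin(q[2])]);y=np.array([-x[1],x[0]])
for n in("scene","side"):
    for l in("bottle","keeper","keeper_pad","pawl","stopper","jigger"):
        try:c=np.load(f'{n}_{l}.npy')
        except Exception: continue
        v=c[:,:2]-q[:2]; k=np.c_[v@x,v@y,c[:,2]]*1000
        print(n,l,np.percentile(k,[3,25,50,75,97],axis=0).round(0).astype(int).tolist())
E
python3 fit.py
```

```text
scene 15820 counter z -0.0008091492924143456
side 16233 counter z -0.0019756701750071205
((526.138916015625, 68.56170654296875), (352.47149658203125, 491.03155517578125), 37.70881271362305)
rack 2224 ((574.8331909179688, 35.051551818847656), (204.95211791992188, 262.0240783691406), 4.981998443603516)
crib [0.57323619 0.06246528] -85.62555685349403 0.6198967182918351 4057 18633
scene bottle [[-79, -5, 36], [-33, 6, 56], [3, 14, 66], [39, 24, 73], [95, 29, 81]]
scene keeper [[-69, -63, 59], [-63, -19, 85], [-59, 24, 116], [-54, 42, 140], [-43, 93, 261]]
scene keeper_pad [[-67, -54, 79], [-63, -30, 96], [-60, 25, 131], [-57, 42, 138], [-53, 54, 146]]
scene jigger [[59, 58, 18], [69, 63, 32], [77, 71, 49], [85, 88, 63], [93, 95, 71]]
side bottle [[-86, -26, 30], [-81, -16, 55], [-52, -5, 65], [12, 6, 72], [90, 21, 77]]
side keeper [[-73, -76, 66], [-68, -40, 86], [-65, -3, 107], [-61, 27, 131], [-54, 54, 141]]
side keeper_pad [[-72, -72, 19], [-67, -38, 82], [-65, -1, 105], [-59, 28, 130], [2, 55, 141]]
side pawl [[-73, 79, 73], [-69, 82, 78], [-63, 85, 81], [-57, 91, 86], [-52, 100, 89]]
side stopper [[64, -91, 18], [68, -84, 26], [72, -78, 34], [76, -72, 56], [86, -64, 66]]
side jigger [[55, 56, 29], [58, 63, 43], [64, 72, 52], [86, 82, 59], [93, 90, 67]]
```

Crib: origin about (0.573, 0.0625), yaw about -85.3°. The rack points give the same result. The bottle base is at crib x of about -85, and the bar is at about 0.53 rad. I'm raising the tool and moving over to the crib front.

Call:
{"name": "drive_tool", "arguments": {"rows": [[0, 0, 0, 40, 0, 0, 0], [0, 0, 0, 40, 0, 0, 0], [0, 0, 0, 40, 0, 0, 0], [0, 0, 0, 40, 0, 0, 0], [0, 17, 34, 5, 0, 0, 0.052]]}}

```text
time_s: 1.72
tcp_pos: [0.238, -0.5558, 0.4144]
ee_rot: [[-0.917, -0.399, 0.005], [-0.399, 0.917, -0.015], [0.001, -0.016, -1.0]]
wrist_force: [1.3, -0.6, 2.1]
gripper_width: 0.706
gripper_force: 0.0
```

Call:
{"name": "drive_tool", "arguments": {"rows": [[0, 17, 34, 0, 0, 0, 0.052], [0, 17, 34, 0, 0, 0, 0.052], [0, 17, 34, 0, 0, 0, 0.052], [0, 17, 34, 0, 0, 0, 0.052], [0, 17, 34, 0, 0, 0, 0.052]]}}

```text
time_s: 2.13
tcp_pos: [0.3241, -0.3786, 0.4067]
ee_rot: [[-0.779, -0.626, 0.001], [-0.626, 0.779, -0.0], [-0.0, -0.001, -1.0]]
wrist_force: [1.1, 0.6, 0.7]
gripper_width: 0.324
gripper_force: 0.0
```

Call:
{"name": "drive_tool", "arguments": {"rows": [[0, 17, 34, 0, 0, 0, 0.052], [0, 16, 36, 0, 0, 0, 0.052], [0, 16, 36, 0, 0, 0, 0.052], [0, 16, 36, 0, 0, 0, 0.052], [0, 16, 36, 0, 0, 0, 0.052]]}}

```text
time_s: 2.55
tcp_pos: [0.405, -0.2004, 0.407]
ee_rot: [[-0.592, -0.806, 0.001], [-0.806, 0.592, -0.0], [-0.001, -0.001, -1.0]]
wrist_force: [1.5, -0.5, 0.4]
gripper_width: 0.018
gripper_force: 0.0
```

Call:
{"name": "drive_tool", "arguments": {"rows": [[0, 16, 36, 0, 0, 0, 0.052], [0, 16, 36, 0, 0, 0, 0.052], [0, 16, 36, 0, 0, 0, 0.052], [0, 4, 40, 0, 0, 0, 0.052], [0, 4, 40, 0, 0, 0, 0.052]]}}

```text
time_s: 2.97
tcp_pos: [0.461, -0.0123, 0.4065]
ee_rot: [[-0.365, -0.931, 0.0], [-0.931, 0.365, 0.0], [-0.0, -0.0, -1.0]]
wrist_force: [0.1, 0.3, -0.4]
gripper_width: 0.006
gripper_force: 0.0
```

Call:
{"name": "drive_tool", "arguments": {"rows": [[0, 4, 40, 0, 0, 0, 0.052], [0, 4, 40, 0, 0, 0, 0.052], [0, 4, 40, 0, 0, 0, 0.052], [0, 4, 40, 0, 0, 0, 0.052], [0, 14, 37, 0, 0, 0, 0.052]]}}

```text
time_s: 3.38
tcp_pos: [0.4896, 0.1848, 0.4077]
ee_rot: [[-0.112, -0.994, 0.001], [-0.994, 0.112, 0.001], [-0.001, -0.001, -1.0]]
wrist_force: [1.0, -0.6, 0.0]
gripper_width: 0.006
gripper_force: 0.0
```

Call:
{"name": "drive_tool", "arguments": {"rows": [[0, 14, 37, 0, 0, 0, 0.052], [0, 14, 37, 0, 0, 0, 0.052], [0, 14, 37, 0, 0, 0, 0.052], [0, 14, 37, 0, 0, 0, 0.052], [0, 0, 0, 0, 0, 0, 0]]}}

```text
time_s: 3.8
tcp_pos: [0.5481, 0.3367, 0.4017]
ee_rot: [[0.097, -0.995, -0.004], [-0.995, -0.097, -0.002], [0.002, 0.004, -1.0]]
wrist_force: [-0.1, -0.5, -2.8]
gripper_width: 0.007
gripper_force: 0.0
```

Next I tilt 45° (axis -y_c) and come down to z of about 0.2. Tumbler and jar stand at y > 0.43, so I stay clear of them.

Call:
{"name": "drive_tool", "arguments": {"rows": [[0, 0, 0, -20, -0.112, -0.009, 0], [0, 0, 0, -20, -0.112, -0.009, 0], [0, 0, 0, -20, -0.112, -0.009, 0], [0, 0, 0, -20, -0.112, -0.009, 0], [0, 0, 0, -20, -0.112, -0.009, 0]]}}

```text
time_s: 4.22
tcp_pos: [0.5468, 0.3309, 0.3065]
ee_rot: [[0.079, -0.996, 0.045], [-0.84, -0.091, -0.535], [0.536, 0.005, -0.844]]
wrist_force: [0.6, 0.4, -0.2]
gripper_width: 0.006
gripper_force: 0.0
```

Call:
{"name": "drive_tool", "arguments": {"rows": [[0, 0, 0, -20, -0.112, -0.009, 0], [0, 0, 0, -20, -0.112, -0.009, 0], [0, 0, 0, 0, 0, 0, 0], [0, 0, 0, 0, 0, 0, 0]]}}

```text
time_s: 4.55
tcp_pos: [0.5463, 0.3309, 0.2634]
ee_rot: [[0.072, -0.996, 0.054], [-0.7, -0.089, -0.709], [0.711, 0.013, -0.703]]
wrist_force: [0.2, -1.2, 1.4]
gripper_width: 0.003
gripper_force: 0.0
```

Run:
```python
from h import *
s=sense(); p=capture("wrist"); print(s["joints"],s["tcp_pos"],s["ee_rot"].round(3) if hasattr(s["ee_rot"],'round') else s["ee_rot"])
T=np.array(p["T_tool_cam"]); print(T.round(3))
Rw=np.array(s["ee_rot"])@T[:3,:3]; tw=np.array(s["ee_rot"])@T[:3,3]+np.array(s["tcp_pos"])
p["R"]=Rw.T; p["t"]=-Rw.T@tw
np.savez('wrist.npz',**{k:p[k] for k in("frame","z_map","fx","fy","cx","cy","R","t")})
q=np.array([.573,.0625,np.radians(-85.3)])
x=np.array([np.cos(q[2]),np.sin(q[2])]);y=np.array([-x[1],x[0]])
f=p["frame"].copy()
for l in("bottle","keeper","keeper_pad","pawl"):
    for r in masks_of(l,p)[:1]:
        c=cloud(p,r["region"]); v=c[:,:2]-q[:2]; k=np.c_[v@x,v@y,c[:,2]]*1000
        if len(k): print(l,r["p"],r["xy"],len(k),np.percentile(k,[3,25,50,75,97],axis=0).round(0).astype(int).tolist())
cv2.imwrite('pics/w.png',f[:,:,::-1])
```

```text
[ 56.17230949  36.77199756   7.04391878  26.3503506  -97.83863894
 -56.11810943] [0.54630666 0.33093187 0.26336799] [[ 0.072 -0.996  0.054]
 [-0.7   -0.089 -0.709]
 [ 0.711  0.013 -0.703]]
[[-0.    -0.952 -0.305  0.084]
 [ 1.     0.    -0.001 -0.001]
 [ 0.001 -0.305  0.952 -0.143]
 [ 0.     0.     0.     1.   ]]
bottle 0.65 [252.0, 131.0] 3023 [[-81, -23, 35], [-77, -9, 60], [-47, 1, 69], [14, 12, 75], [89, 26, 77]]
keeper 0.87 [244.9, 118.1] 1906 [[-70, -73, 66], [-64, -30, 91], [-63, 9, 114], [-57, 34, 135], [-48, 59, 143]]
keeper_pad 0.87 [245.9, 118.9] 1983 [[-70, -72, 18], [-64, -31, 88], [-62, 10, 113], [-56, 35, 134], [-3, 60, 143]]
pawl 0.54 [182.3, 135.2] 310 [[-68, 81, 70], [-66, 84, 78], [-61, 88, 82], [-56, 94, 88], [-50, 103, 90]]
```

View pics/w.png

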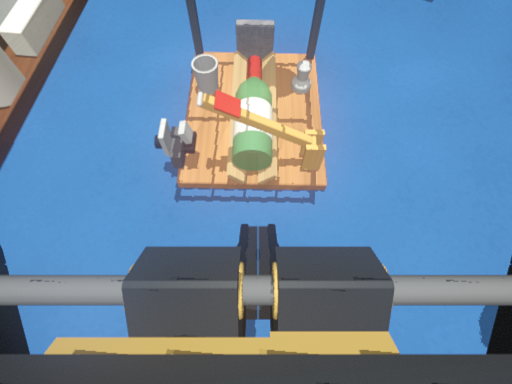

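The wrist view shows the bottle base at (252,165), the bar and red pad at (227,104) raised over the bottle, and the catch at (180,138). The crib pose holds up: bar x is about -62 and bottle y about +1. Descending in front of the base.

Call:
{"name": "drive_tool", "arguments": {"rows": [[0, 3, -20, -38, 0, 0, 0], [0, 3, -20, -38, 0, 0, 0], [0, 3, -20, -38, 0, 0, 0], [0, 3, -20, -38, 0, 0, 0], [0, 3, -20, -38, 0, 0, 0]]}}

```text
time_s: 5.22
tcp_pos: [0.5622, 0.2335, 0.0836]
ee_rot: [[0.065, -0.996, 0.059], [-0.707, -0.088, -0.702], [0.704, 0.004, -0.71]]
wrist_force: [0.1, 0.8, -0.8]
gripper_width: 0.008
gripper_force: 0.0
```

Call:
{"name": "drive_tool", "arguments": {"rows": [[0, 1, -15, -10, 0, 0, 0], [0, 0, -15, -6, 0, 0, 0], [0, 1, -10, 0, 0, 0, 0], [0, 0, 0, 0, 0, 0, 0]]}}

```text
time_s: 5.55
tcp_pos: [0.5637, 0.192, 0.0683]
ee_rot: [[0.065, -0.996, 0.055], [-0.704, -0.085, -0.705], [0.707, 0.007, -0.707]]
wrist_force: [0.6, -0.6, 0.3]
gripper_width: 0.004
gripper_force: 0.0
```

Call:
{"name": "drive_tool", "arguments": {"rows": [[0, 1, -10, -8, 0, 0, 0], [0, 0.5, -7, 0, 0, 0, 0], [0, 0.5, -5, 0, 0, 0, 0], [0, 0.3, -4, 0, 0, 0, 0], [0, 0.3, -4, 0, 0, 0, 0]]}}

```text
time_s: 5.97
tcp_pos: [0.5665, 0.1643, 0.0595]
ee_rot: [[0.068, -0.996, 0.058], [-0.704, -0.089, -0.705], [0.707, 0.007, -0.707]]
wrist_force: [-0.0, 0.0, 0.5]
gripper_width: 0.007
gripper_force: 0.0
```

Call:
{"name": "drive_tool", "arguments": {"rows": [[0, 0.3, -3, 0, 0, 0, 0], [0, 0.3, -3, 0, 0, 0, 0], [0, 0.3, -3, 0, 0, 0, 0]]}}

```text
time_s: 6.22
tcp_pos: [0.5679, 0.1579, 0.0595]
ee_rot: [[0.068, -0.996, 0.062], [-0.706, -0.092, -0.702], [0.705, 0.004, -0.709]]
wrist_force: [-5.4, 8.4, 3.5]
gripper_width: 0.005
gripper_force: 4.4
```

Call:
{"name": "drive_tool", "arguments": {"rows": [[0, 0, -3, 0, 0, 0, 0], [0, 0, -3, 0, 0, 0, 0], [0, 0, -3, 0, 0, 0, 0]]}}

```text
time_s: 6.47
tcp_pos: [0.5682, 0.1489, 0.0591]
ee_rot: [[0.069, -0.996, 0.062], [-0.706, -0.092, -0.702], [0.705, 0.004, -0.71]]
wrist_force: [-1.6, 6.7, 1.1]
gripper_width: 0.008
gripper_force: 3.3
```

Sliding at about 7 N. I keep pushing gently.

Call:
{"name": "drive_tool", "arguments": {"rows": [[0, 0.1, -3, 0, 0, 0, 0], [0, 0.1, -3, 0, 0, 0, 0], [0, 0.1, -3, 0, 0, 0, 0]]}}

```text
time_s: 6.72
tcp_pos: [0.5688, 0.14, 0.0591]
ee_rot: [[0.069, -0.996, 0.063], [-0.706, -0.093, -0.702], [0.704, 0.004, -0.71]]
wrist_force: [-0.2, 6.7, 1.1]
gripper_width: 0.006
gripper_force: 3.3
```

Call:
{"name": "drive_tool", "arguments": {"rows": [[0, 0.1, -2, 0, 0, 0, 0], [0, 0.1, -2, 0, 0, 0, 0]]}}

```text
time_s: 6.88
tcp_pos: [0.5691, 0.136, 0.0591]
ee_rot: [[0.069, -0.996, 0.063], [-0.707, -0.093, -0.702], [0.704, 0.004, -0.71]]
wrist_force: [0.1, 6.8, 0.9]
gripper_width: 0.007
gripper_force: 3.2
```

Call:
{"name": "drive_tool", "arguments": {"rows": [[0, 0.1, -1.2, 0, 0, 0, 0], [0, 0.1, -1.2, 0, 0, 0, 0]]}}

```text
time_s: 7.05
tcp_pos: [0.5693, 0.1336, 0.0591]
ee_rot: [[0.069, -0.996, 0.062], [-0.707, -0.093, -0.702], [0.704, 0.004, -0.71]]
wrist_force: [-0.2, 6.7, 1.2]
gripper_width: 0.005
gripper_force: 3.2
```

Call:
{"name": "drive_tool", "arguments": {"rows": [[0, 0, -1, 0, 0, 0, 0], [0, 0, -1, 0, 0, 0, 0]]}}

```text
time_s: 7.22
tcp_pos: [0.5694, 0.1317, 0.0591]
ee_rot: [[0.069, -0.996, 0.063], [-0.707, -0.093, -0.702], [0.704, 0.004, -0.71]]
wrist_force: [-0.0, 7.2, 1.4]
gripper_width: 0.004
gripper_force: 3.2
```

Call:
{"name": "drive_tool", "arguments": {"rows": [[0, 0, -1, 0, 0, 0, 0], [0, 0, -0.5, 0, 0, 0, 0]]}}

```text
time_s: 7.38
tcp_pos: [0.5695, 0.1303, 0.0591]
ee_rot: [[0.069, -0.996, 0.063], [-0.707, -0.093, -0.701], [0.704, 0.004, -0.71]]
wrist_force: [-1.0, 6.9, 0.9]
gripper_width: 0.003
gripper_force: 3.2
```

Call:
{"name": "drive_tool", "arguments": {"rows": [[0, 0, -0.7, 0, 0, 0, 0], [0, 0, -0.7, 0, 0, 0, 0]]}}

```text
time_s: 7.55
tcp_pos: [0.5697, 0.1293, 0.0591]
ee_rot: [[0.069, -0.996, 0.064], [-0.707, -0.093, -0.701], [0.704, 0.003, -0.71]]
wrist_force: [-1.5, 9.3, 1.1]
gripper_width: 0.004
gripper_force: 4.8
```

Call:
{"name": "drive_tool", "arguments": {"rows": [[0, 0, -0.5, 0, 0, 0, 0], [0, 0, -0.5, 0, 0, 0, 0]]}}

```text
time_s: 7.72
tcp_pos: [0.5697, 0.1292, 0.0591]
ee_rot: [[0.069, -0.996, 0.065], [-0.708, -0.094, -0.7], [0.703, 0.002, -0.711]]
wrist_force: [-3.5, 12.0, 2.3]
gripper_width: 0.005
gripper_force: 6.1
```

Call:
{"name": "drive_tool", "arguments": {"rows": [[0, 0, -0.4, 0, 0, 0, 0], [0, 0, 0, 0, 0, 0, 0]]}}

```text
time_s: 7.88
tcp_pos: [0.5697, 0.1292, 0.0592]
ee_rot: [[0.069, -0.996, 0.065], [-0.708, -0.095, -0.699], [0.702, 0.002, -0.712]]
wrist_force: [-3.8, 11.7, 1.4]
gripper_width: 0.005
gripper_force: 5.9
```

The bottle stopped at about 12 N, so it is on the stop. I back off, rise in front of the rack and look.

Call:
{"name": "drive_tool", "arguments": {"rows": [[0, 0, 0, 0, 0, 0, 0], [0, 0, 10, 0, 0, 0, 0], [0, 0, 35, 0, 0, 0, 0], [0, 0, 40, 0, 0, 0, 0], [0, 0, 40, 0, 0, 0, 0]]}}

```text
time_s: 8.3
tcp_pos: [0.5672, 0.2502, 0.0591]
ee_rot: [[0.068, -0.996, 0.055], [-0.703, -0.087, -0.706], [0.708, 0.009, -0.706]]
wrist_force: [0.6, 1.1, -0.2]
gripper_width: 0.007
gripper_force: 0.0
```

Call:
{"name": "drive_tool", "arguments": {"rows": [[0, 4, 0, 40, 0, 0, 0], [0, 4, 0, 40, 0, 0, 0], [0, 5, 0, 35, 0, 0, 0], [0, 5, 0, 5, 0, 0, 0], [0, 0, 0, 0, 0, 0, 0]]}}

```text
time_s: 8.72
tcp_pos: [0.5868, 0.2503, 0.1814]
ee_rot: [[0.065, -0.996, 0.06], [-0.706, -0.088, -0.703], [0.705, 0.004, -0.709]]
wrist_force: [0.4, -0.7, -1.5]
gripper_width: 0.003
gripper_force: 0.0
```

```bash
cat > look.py <<'E'
from h import *
import sys
s=sense(); p=capture("wrist"); print(s["joints"].round(1),s["tcp_pos"].round(4),s["wrist_force"])
T=np.array(p["T_tool_cam"])
Rw=s["ee_rot"]@T[:3,:3]; tw=s["ee_rot"]@T[:3,3]+s["tcp_pos"]
p["R"]=Rw.T; p["t"]=-Rw.T@tw
q=np.array([.573,.0625,np.radians(-85.3)])
x=np.array([np.cos(q[2]),np.sin(q[2])]);y=np.array([-x[1],x[0]])
for l in("bottle","keeper","keeper_pad"):
    for r in masks_of(l,p)[:1]:
        c=cloud(p,r["region"]); v=c[:,:2]-q[:2]; k=np.c_[v@x,v@y,c[:,2]]*1000
        if len(k): print(l,r["p"],r["xy"],len(k),np.percentile(k,[1,3,25,50,75,97],axis=0).round(0).astype(int).tolist())
        if l=="keeper" and len(k): # bar line in (y,z)
            b=k[(abs(k[:,0]+60)<14)&(k[:,2]>60)]; print('theta',np.arctan(np.polyfit(b[:,1],b[:,2],1)[0]))
save(p,sys.argv[1])
E
python3 look.py w2.png
```

```text
[ 49.4  37.8  -4.1  30.4 -83.9 -57.5] [0.5868 0.2503 0.1814] [ 0.4274295  -0.74308719 -1.54417536]
keeper 0.98 [278.2, 129.7] 3498 [[-71, -79, 64], [-70, -71, 66], [-64, -26, 93], [-62, 13, 117], [-57, 35, 136], [-48, 59, 143]]
theta 0.5460485187513138
keeper_pad 0.67 [279.9, 132.3] 3685 [[-71, -79, 17], [-70, -72, 62], [-64, -28, 91], [-62, 13, 115], [-56, 36, 136], [-45, 60, 143]]
```

View pics/w2.png

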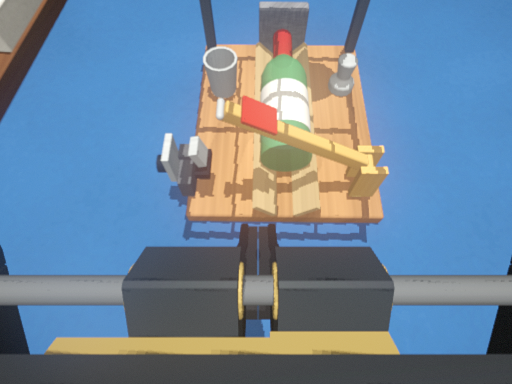

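The view shows the red mouth against the grey stop at (283,42), and the bar with its pad at (259,115) still up and clear of the base. I move in over the pad.

Call:
{"name": "drive_tool", "arguments": {"rows": [[0, 0, -30, 0, 0, 0, 0], [0, 0, -30, 0, 0, 0, 0], [0, 0, -30, 0, 0, 0, 0], [0, 0, -24, 0, 0, 0, 0], [0, 0, 0, 0, 0, 0, 0]]}}

```text
time_s: 9.33
tcp_pos: [0.5831, 0.1301, 0.1773]
ee_rot: [[0.068, -0.996, 0.049], [-0.701, -0.083, -0.709], [0.71, 0.014, -0.704]]
wrist_force: [-0.7, 0.0, 0.8]
gripper_width: 0.008
gripper_force: 0.0
```

```bash
python3 look.py w3.png
```

```text
[ 41.8  32.2 -17.   35.4 -75.6 -56.7] [0.5831 0.1301 0.1773] [-0.70642149  0.01946782  0.82607244]
bottle 0.66 [271.1, 174.4] 4777 [[-1, -24, 40], [1, -22, 54], [20, -8, 64], [42, 2, 72], [66, 12, 75], [127, 26, 77]]
```

View pics/w3.png

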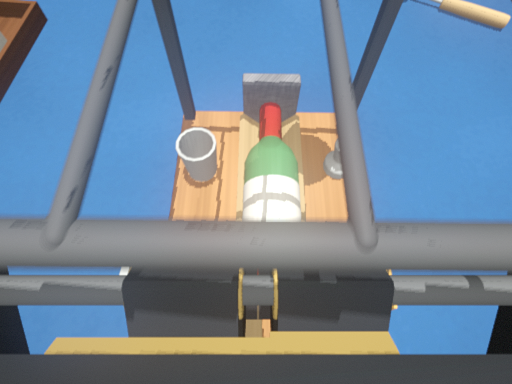

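The rack's front wire is just ahead of the camera (row 245) and the tool sits in front of it. I shift back a few mm for margin and descend towards the pad.

Call:
{"name": "drive_tool", "arguments": {"rows": [[0, 4, 5, 0, 0, 0, 0], [0, 0, 0, -6, 0, 0, 0], [0, 0, 0, -5, 0, 0, 0], [0, 0, 0, -3, 0, 0, 0]]}}

```text
time_s: 9.87
tcp_pos: [0.5893, 0.1407, 0.1633]
ee_rot: [[0.07, -0.996, 0.056], [-0.702, -0.089, -0.706], [0.708, 0.01, -0.706]]
wrist_force: [0.1, -0.4, 0.8]
gripper_width: 0.007
gripper_force: 0.0
```

Call:
{"name": "drive_tool", "arguments": {"rows": [[0, 0, 0, -2, 0, 0, 0], [0, 0, 0, -2, 0, 0, 0], [0, 0, 0, -2, 0, 0, 0]]}}

```text
time_s: 10.12
tcp_pos: [0.5895, 0.1403, 0.1584]
ee_rot: [[0.068, -0.996, 0.057], [-0.703, -0.089, -0.706], [0.708, 0.008, -0.706]]
wrist_force: [0.1, -0.3, 0.5]
gripper_width: 0.005
gripper_force: 0.0
```

Call:
{"name": "drive_tool", "arguments": {"rows": [[0, 0, -5, 0, 0, 0, 0], [0, 0, 0, -2, 0, 0, 0], [0, 0, 0, -2, 0, 0, 0]]}}

```text
time_s: 10.37
tcp_pos: [0.5896, 0.1348, 0.155]
ee_rot: [[0.068, -0.996, 0.057], [-0.703, -0.088, -0.706], [0.708, 0.008, -0.706]]
wrist_force: [0.6, -0.5, 0.6]
gripper_width: 0.003
gripper_force: 0.3
```

Call:
{"name": "drive_tool", "arguments": {"rows": [[0, 0, 0, -2, 0, 0, 0], [0, 0, 0, -2, 0, 0, 0]]}}

```text
time_s: 10.53
tcp_pos: [0.5897, 0.1352, 0.1507]
ee_rot: [[0.068, -0.996, 0.057], [-0.703, -0.088, -0.706], [0.708, 0.008, -0.706]]
wrist_force: [0.8, -1.0, 0.3]
gripper_width: 0.006
gripper_force: 0.3
```

Call:
{"name": "drive_tool", "arguments": {"rows": [[0, 0.5, 0, -2, 0, 0, 0], [0, 0.5, 0, -2, 0, 0, 0]]}}

```text
time_s: 10.7
tcp_pos: [0.5906, 0.1353, 0.1465]
ee_rot: [[0.068, -0.996, 0.057], [-0.703, -0.089, -0.706], [0.708, 0.008, -0.706]]
wrist_force: [0.3, -0.4, 1.2]
gripper_width: 0.007
gripper_force: 0.3
```

Call:
{"name": "drive_tool", "arguments": {"rows": [[0, 1, 0, -2, 0, 0, 0], [0, 1, 0, -2, 0, 0, 0]]}}

```text
time_s: 10.87
tcp_pos: [0.5927, 0.1354, 0.1424]
ee_rot: [[0.068, -0.996, 0.057], [-0.703, -0.089, -0.706], [0.708, 0.008, -0.706]]
wrist_force: [0.2, 0.6, 0.6]
gripper_width: 0.006
gripper_force: 0.3
```

No clear force yet, so I check from the side.

Run:
```python
from h import *
ims=[]
for n,(u,v) in(("scene",(265,225)),("side",(222,230))):
    p=capture(n); f=p["frame"][v-55:v+55,u-70:u+70]; ims.append(cv2.resize(f,None,fx=2.8,fy=2.8,interpolation=cv2.INTER_CUBIC))
    q=np.array([.573,.0625,np.radians(-85.3)]);x=np.array([np.cos(q[2]),np.sin(q[2])]);y=np.array([-x[1],x[0]])
    for r in masks_of("keeper",p)[:1]:
        c=cloud(p,r["region"]); w=c[:,:2]-q[:2]; k=np.c_[w@x,w@y,c[:,2]]*1000
        b=k[(abs(k[:,0]+62)<12)&(k[:,2]>60)&(k[:,2]<160)]; print(n,r["p"],len(b),np.percentile(b,[3,50,97],axis=0).round(0).tolist(),np.arctan(np.polyfit(b[:,1],b[:,2],1)[0]))
cv2.imwrite('pics/c.png',np.hstack(ims)[:,:,::-1])
```

```text
Traceback (most recent call last):
IndexError: index -1 is out of bounds for axis 0 with size 0
```

```bash
cat > c.py <<'E'
from h import *
import sys
ims=[]
for n,(u,v) in(("scene",(265,225)),("side",(222,230))):
    p=capture(n); f=p["frame"][v-55:v+55,u-70:u+70]; ims.append(cv2.resize(f,None,fx=2.8,fy=2.8,interpolation=cv2.INTER_CUBIC))
    q=np.array([.573,.0625,np.radians(-85.3)]);x=np.array([np.cos(q[2]),np.sin(q[2])]);y=np.array([-x[1],x[0]])
    for r in masks_of("keeper",p)[:1]:
        c=cloud(p,r["region"]); w=c[:,:2]-q[:2]; k=np.c_[w@x,w@y,c[:,2]]*1000
        b=k[(abs(k[:,0]+62)<14)&(k[:,2]>60)&(k[:,2]<160)]; print(n,r["p"],len(b),r["xy"])
        if len(b)>5: print(np.percentile(b,[3,50,97],axis=0).round(0).tolist(),np.arctan(np.polyfit(b[:,1],b[:,2],1)[0]))
cv2.imwrite('pics/'+sys.argv[1],np.hstack(ims)[:,:,::-1])
E
python3 c.py c.png
```

```text
scene 0.17 0 [233.8, 242.2]
```

View pics/c.png

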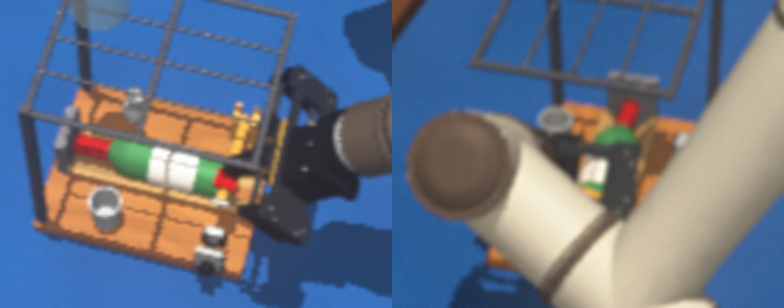

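Run:
```python
from h import *
p=dict(np.load('scene.npz'))
q=np.array([.571,.0645,np.radians(-85.3)]);x=np.array([np.cos(q[2]),np.sin(q[2])]);y=np.array([-x[1],x[0]])
def px(X):
    W=np.r_[q[:2]+X[0]*x+X[1]*y,X[2]]; c=p["R"]@W+p["t"]; return [float(p["fx"]*c[0]/c[2]+p["cx"]),float(p["fy"]*c[1]/c[2]+p["cy"])]
for t in(.55,.5,.45,.4,.35,.3):
    f=lambda r,h:np.array([-.06,-.08+r*np.cos(t)-h*np.sin(t),.06+r*np.sin(t)+h*np.cos(t)])
    a=np.array([px(f(.13,.011)),px(f(.16,0))]); print(t,a.round(1).tolist(),'crop',((a-[195,170])*2.8).round(0).tolist())
s=sense(); R=s["ee_rot"]; a=np.array([px0 for px0 in [s["tcp_pos"]+R@np.array([0,d,.019]) for d in(-.015,0,.015)]])
c=a@p["R"].T+p["t"]; u=np.c_[p["fx"]*c[:,0]/c[:,2]+p["cx"],p["fy"]*c[:,1]/c[:,2]+p["cy"]]; print('tips',((u-[195,170])*2.8).round(0).tolist(),s["gripper_force"])
```

```text
0.55 [[278.1, 228.1], [276.0, 235.8]] crop [[233.0, 163.0], [227.0, 184.0]]
0.5 [[277.8, 229.8], [275.6, 237.8]] crop [[232.0, 168.0], [226.0, 190.0]]
0.45 [[277.4, 231.5], [275.2, 239.8]] crop [[231.0, 172.0], [225.0, 195.0]]
0.4 [[277.1, 233.2], [274.9, 241.7]] crop [[230.0, 177.0], [224.0, 201.0]]
0.35 [[276.8, 234.7], [274.6, 243.5]] crop [[229.0, 181.0], [223.0, 206.0]]
0.3 [[276.6, 236.2], [274.3, 245.2]] crop [[228.0, 185.0], [222.0, 210.0]]
tips [[225.0, 178.0], [228.0, 166.0], [231.0, 155.0]] 0.0
```

The bar pin projects at θ of about 0.45, down from 0.53, so the bar is already following with very little force. I continue along the arc.

Call:
{"name": "drive_tool", "arguments": {"rows": [[0, 2.2, 0.2, -4, 0, 0, 0], [0, 2.2, 0.2, -4, 0, 0, 0], [0, 2.2, 0.2, -4, 0, 0, 0], [0, 2.2, 0.2, -4, 0, 0, 0], [0, 2.2, 0.2, -4, 0, 0, 0]]}}

```text
time_s: 11.58
tcp_pos: [0.6037, 0.1361, 0.122]
ee_rot: [[0.069, -0.996, 0.056], [-0.703, -0.088, -0.706], [0.708, 0.009, -0.706]]
wrist_force: [-0.3, -0.5, 0.8]
gripper_width: 0.002
gripper_force: 0.3
```

Call:
{"name": "drive_tool", "arguments": {"rows": [[0, 1.5, 0.2, -3, 0, 0, 0], [0, 1.5, 0.2, -3, 0, 0, 0], [0, 1.5, 0.2, -3, 0, 0, 0]]}}

```text
time_s: 11.83
tcp_pos: [0.6082, 0.1368, 0.1133]
ee_rot: [[0.068, -0.996, 0.057], [-0.703, -0.088, -0.706], [0.708, 0.008, -0.706]]
wrist_force: [-0.8, 0.3, 0.5]
gripper_width: 0.006
gripper_force: 0.2
```

Call:
{"name": "drive_tool", "arguments": {"rows": [[0, 1, 0.1, -2, 0, 0, 0], [0, 1, 0.1, -2, 0, 0, 0], [0, 1, 0.1, -2, 0, 0, 0]]}}

```text
time_s: 12.08
tcp_pos: [0.6106, 0.1367, 0.1083]
ee_rot: [[0.068, -0.996, 0.056], [-0.702, -0.087, -0.707], [0.709, 0.009, -0.705]]
wrist_force: [-6.7, 2.4, 7.0]
gripper_width: -0.001
gripper_force: 4.1
```

Call:
{"name": "drive_tool", "arguments": {"rows": [[0, 0.5, 0, -1, 0, 0, 0], [0, 0.5, 0, -1, 0, 0, 0]]}}

```text
time_s: 12.25
tcp_pos: [0.6109, 0.1367, 0.1074]
ee_rot: [[0.068, -0.996, 0.055], [-0.7, -0.087, -0.709], [0.711, 0.01, -0.704]]
wrist_force: [-8.6, 3.4, 8.6]
gripper_width: 0.007
gripper_force: 5.3
```

Call:
{"name": "drive_tool", "arguments": {"rows": [[0, 0.5, 0, -1, 0, 0, 0], [0, 0.5, 0, -1, 0, 0, 0]]}}

```text
time_s: 12.42
tcp_pos: [0.6115, 0.1366, 0.106]
ee_rot: [[0.068, -0.996, 0.055], [-0.7, -0.087, -0.709], [0.711, 0.01, -0.703]]
wrist_force: [-10.9, 4.3, 11.4]
gripper_width: 0.006
gripper_force: 6.3
```

Call:
{"name": "drive_tool", "arguments": {"rows": [[0, -1, 0, 0, 0, 0, 0], [0, -0.5, 0, 0, 0, 0, 0]]}}

```text
time_s: 12.58
tcp_pos: [0.611, 0.1369, 0.106]
ee_rot: [[0.068, -0.996, 0.057], [-0.7, -0.088, -0.708], [0.71, 0.008, -0.704]]
wrist_force: [-4.6, -0.2, 7.9]
gripper_width: 0.006
gripper_force: 4.3
```

```bash
sed -i 's/(265,225)),("side",(222,230))/(265,225)),/; s/((("scene"/(("scene"/' c.py; sed -i 's/,np.hstack(ims)/,cv2.resize(ims[0],None,fx=1.8,fy=1.8)/' c.py; python3 c.py d.png
```

```text
scene 0.61 125 [273.3, 231.7]
[[-68.0, -63.0, 64.0], [-59.0, 12.0, 78.0], [-51.0, 82.0, 91.0]] 0.15008849056753673
```

View pics/d.png

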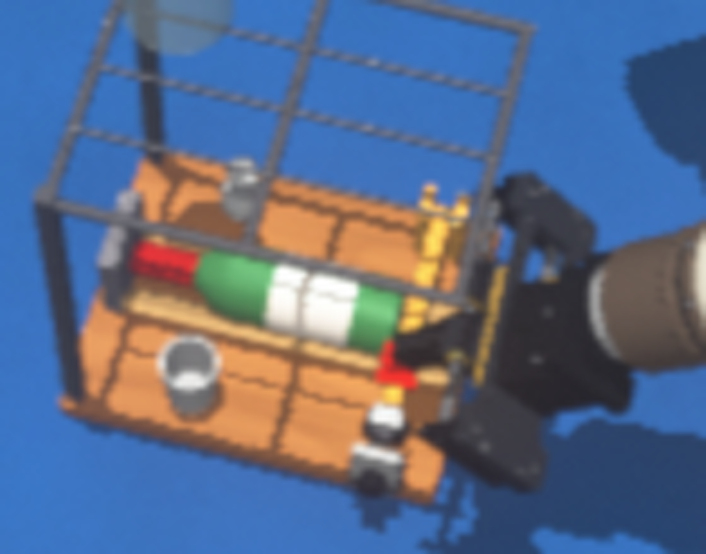

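The picture shows the finger on the red pad at (400,355) and the bar's pin just meeting the catch at (388,415), with θ about 0.15. I press on with straight-down steps.

Call:
{"name": "drive_tool", "arguments": {"rows": [[0, -0.2, 0, -1, 0, 0, 0], [0, 0, 0, -1, 0, 0, 0]]}}

```text
time_s: 12.85
tcp_pos: [0.6112, 0.1368, 0.1052]
ee_rot: [[0.067, -0.996, 0.058], [-0.7, -0.088, -0.709], [0.711, 0.007, -0.703]]
wrist_force: [-6.9, 1.9, 12.9]
gripper_width: 0.007
gripper_force: 6.8
```

Call:
{"name": "drive_tool", "arguments": {"rows": [[0, 0, 0, -1, 0, 0, 0], [0, 0, 0, -1, 0, 0, 0]]}}

```text
time_s: 13.02
tcp_pos: [0.6114, 0.1368, 0.1039]
ee_rot: [[0.066, -0.996, 0.058], [-0.699, -0.088, -0.71], [0.712, 0.006, -0.702]]
wrist_force: [-5.4, 2.3, 14.5]
gripper_width: 0.007
gripper_force: 7.8
```

Call:
{"name": "drive_tool", "arguments": {"rows": [[0, -0.3, 0, -1, 0, 0, 0], [0, -0.2, 0, -0.7, 0, 0, 0]]}}

```text
time_s: 13.18
tcp_pos: [0.6114, 0.1369, 0.103]
ee_rot: [[0.066, -0.996, 0.059], [-0.699, -0.088, -0.71], [0.712, 0.005, -0.702]]
wrist_force: [-4.0, 1.2, 15.3]
gripper_width: 0.006
gripper_force: 8.2
```

Call:
{"name": "drive_tool", "arguments": {"rows": [[0, -0.2, 0, -0.8, 0, 0, 0], [0, 0, 0, -0.5, 0, 0, 0]]}}

```text
time_s: 13.35
tcp_pos: [0.6115, 0.137, 0.1022]
ee_rot: [[0.066, -0.996, 0.06], [-0.699, -0.089, -0.71], [0.712, 0.005, -0.702]]
wrist_force: [-5.1, 1.2, 17.2]
gripper_width: 0.007
gripper_force: 8.6
```

Call:
{"name": "drive_tool", "arguments": {"rows": [[0, -0.2, 0, -0.8, 0, 0, 0], [0, 0, 0, 0, 0, 0, 0]]}}

```text
time_s: 13.52
tcp_pos: [0.6116, 0.137, 0.1016]
ee_rot: [[0.065, -0.996, 0.06], [-0.699, -0.089, -0.71], [0.713, 0.004, -0.702]]
wrist_force: [-3.9, -0.0, 17.3]
gripper_width: 0.005
gripper_force: 8.8
```

Call:
{"name": "drive_tool", "arguments": {"rows": [[0, -0.2, 0, -0.8, 0, 0, 0], [0, 0, 0, 0, 0, 0, 0]]}}

```text
time_s: 13.68
tcp_pos: [0.6116, 0.137, 0.1011]
ee_rot: [[0.065, -0.996, 0.061], [-0.699, -0.089, -0.71], [0.713, 0.004, -0.702]]
wrist_force: [-3.0, -0.2, 17.6]
gripper_width: 0.003
gripper_force: 9.0
```

Call:
{"name": "drive_tool", "arguments": {"rows": [[0, 0, 0, -0.8, 0, 0, 0], [0, 0, 0, 0, 0, 0, 0]]}}

```text
time_s: 13.85
tcp_pos: [0.6117, 0.137, 0.1005]
ee_rot: [[0.065, -0.996, 0.061], [-0.698, -0.089, -0.71], [0.713, 0.003, -0.701]]
wrist_force: [-3.1, 0.2, 18.5]
gripper_width: 0.005
gripper_force: 9.3
```

Call:
{"name": "drive_tool", "arguments": {"rows": [[0, 0, 0, -0.8, 0, 0, 0], [0, 0, 0, 0, 0, 0, 0]]}}

```text
time_s: 14.02
tcp_pos: [0.6118, 0.137, 0.1]
ee_rot: [[0.065, -0.996, 0.061], [-0.698, -0.089, -0.71], [0.713, 0.003, -0.701]]
wrist_force: [-3.2, 0.9, 18.8]
gripper_width: 0.007
gripper_force: 9.6
```

Call:
{"name": "drive_tool", "arguments": {"rows": [[0, 0, 0, -0.8, 0, 0, 0], [0, 0, 0, 0, 0, 0, 0]]}}

```text
time_s: 14.18
tcp_pos: [0.6119, 0.1371, 0.0995]
ee_rot: [[0.065, -0.996, 0.062], [-0.698, -0.089, -0.711], [0.713, 0.003, -0.701]]
wrist_force: [-3.8, 1.4, 19.8]
gripper_width: 0.003
gripper_force: 10.0
```

Call:
{"name": "drive_tool", "arguments": {"rows": [[0, 0, 0, -0.8, 0, 0, 0], [0, 0, 0, 0, 0, 0, 0]]}}

```text
time_s: 14.35
tcp_pos: [0.6116, 0.1378, 0.0952]
ee_rot: [[0.066, -0.996, 0.061], [-0.703, -0.09, -0.705], [0.708, 0.004, -0.706]]
wrist_force: [2.0, -1.0, 6.7]
gripper_width: 0.008
gripper_force: 4.5
```

Call:
{"name": "drive_tool", "arguments": {"rows": [[0, 0, 0, -0.8, 0, 0, 0], [0, 0, 0, 0, 0, 0, 0]]}}

```text
time_s: 14.52
tcp_pos: [0.6119, 0.1377, 0.0948]
ee_rot: [[0.066, -0.996, 0.061], [-0.701, -0.09, -0.707], [0.71, 0.004, -0.704]]
wrist_force: [0.3, 1.1, 10.7]
gripper_width: 0.004
gripper_force: 5.5
```

Call:
{"name": "drive_tool", "arguments": {"rows": [[0, 0, 0, -0.8, 0, 0, 0], [0, 0, 0, 0, 0, 0, 0]]}}

```text
time_s: 14.68
tcp_pos: [0.6119, 0.1378, 0.0947]
ee_rot: [[0.066, -0.996, 0.061], [-0.701, -0.09, -0.708], [0.71, 0.004, -0.704]]
wrist_force: [-2.0, 1.4, 13.1]
gripper_width: 0.005
gripper_force: 6.6
```

It clicked: the force fell from 20 to 7 N and the bar then met the firm ledge. I lift off, retreat and check.

Call:
{"name": "drive_tool", "arguments": {"rows": [[0, 0, 0, 3, 0, 0, 0], [0, 0, 0, 8, 0, 0, 0], [0, 0, 5, 15, 0, 0, 0], [0, 0, 35, 10, 0, 0, 0], [0, 0, 40, 10, 0, 0, 0]]}}

```text
time_s: 15.1
tcp_pos: [0.6099, 0.2157, 0.1371]
ee_rot: [[0.066, -0.996, 0.053], [-0.704, -0.085, -0.706], [0.707, 0.009, -0.707]]
wrist_force: [1.2, -0.0, 0.5]
gripper_width: 0.006
gripper_force: 0.0
```

Call:
{"name": "drive_tool", "arguments": {"rows": [[0, 0, 40, 20, 0, 0, 0], [0, 0, 0, 30, 0, 0, 0], [0, 0, 0, 0, 0, 0, 0], [0, 0, 0, 0, 0, 0, 0]]}}

```text
time_s: 15.43
tcp_pos: [0.6106, 0.2557, 0.1862]
ee_rot: [[0.067, -0.996, 0.059], [-0.705, -0.09, -0.703], [0.706, 0.006, -0.709]]
wrist_force: [0.0, -0.4, 0.1]
gripper_width: 0.005
gripper_force: 0.0
```

```bash
python3 look.py w4.png
```

```text
[ 48.2  39.6  -0.1  31.  -85.4 -55.4] [0.6106 0.2557 0.1862] [ 0.01218734 -0.43315119  0.07944326]
bottle 0.55 [304.3, 104.5] 4991 [[-47, -24, 38], [-47, -21, 52], [-25, -6, 64], [8, 5, 72], [46, 16, 75], [125, 28, 77]]
keeper 0.63 [239.9, 70.0] 1345 [[59, 57, 19], [59, 58, 22], [62, 67, 42], [68, 75, 54], [91, 84, 63], [95, 92, 68]]Traceback (most recent call last):
  File "look.py", line 14, in <module>
    b=k[(abs(k[:,0]+60)<14)&(k[:,2]>60)]; print('theta',np.arctan(np.polyfit(b[:,1],b[:,2],1)[0]))
                                                                  ~~~~~~~~~~^^^^^^^^^^^^^^^^^
    raise TypeError("expected non-empty vector for x")
TypeError: expected non-empty vector for x
```

Run:
```python
from h import *
s=sense(); p=capture("wrist"); T=np.array(p["T_tool_cam"])
Rw=s["ee_rot"]@T[:3,:3]; tw=s["ee_rot"]@T[:3,3]+s["tcp_pos"]; p["R"]=Rw.T; p["t"]=-Rw.T@tw
save(p,'w4.png'); q=np.array([.573,.0625,np.radians(-85.3)]);x=np.array([np.cos(q[2]),np.sin(q[2])]);y=np.array([-x[1],x[0]])
c=cloud(p,np.ones((384,512),bool)); w=c[:,:2]-q[:2]; k=np.c_[w@x,w@y,c[:,2]]*1000
for a in range(-60,80,10):
    b=k[(abs(k[:,0]+62)<5)&(abs(k[:,1]-a)<4)&(k[:,2]>55)&(k[:,2]<160)]; print(a,len(b),np.median(b[:,2]).round(1) if len(b) else '')
```

```text
-60 100 66.2
-50 97 66.1
-40 105 66.4
-30 98 66.7
-20 101 67.2
-10 99 67.4
0 99 67.4
10 97 68.0
20 98 68.1
30 102 68.6
40 77 74.2
50 72 74.3
60 79 74.6
70 94 70.3
```

View pics/w4.png

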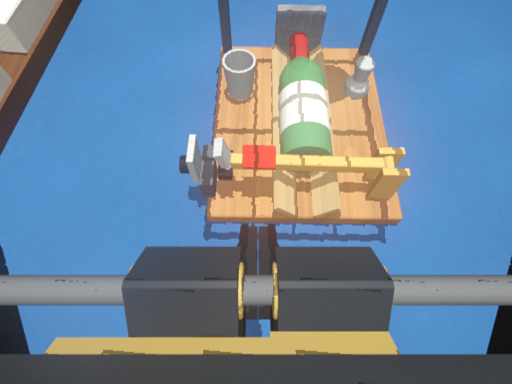

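The bar at (259,158) is down behind the bottle base at about 0.03 rad, with its tip under the catch at (222,152). The bottle is on its stop and the jigger and stopper are still standing. The tool is clear, so I hand in.

```bash
python3 -c "
from station import finish_job; print(finish_job())"
```

```text
the job is handed in; nothing more can be done
None
```

The bottle is back against its stop, the keeper bar clicked under the catch and stayed down at about 0.03 rad, and the job is handed in; the verdict was not shown.

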